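Put away the clogged dust-extractor filter

ROBOT

A 6-joint arm with a two-finger parallel gripper is mounted at the origin on the work surface. World frame = base frame: x ahead of the robot, y to its left, z up, the work surface at z = 0. Lengths are in m, angles in rad, forces in N, time in s.
With the tool pointing down it reaches from about 0.375 to 0.975 m from the base axis. Payload 3.8 kg.
Tool frame: the origin (TCP) lies midway between the tips of the shut fingers; the grasp point (between the pads) lies 19 mm behind it; z points along the fingers, y is the line along which they close (so a half turn about z gives the same grasp; the last joint's range is limited). The gripper opens to 85 mm and grips with 20 to 120 N. Pads are 22 mm wide; open, the fingers measure 114 mm over their backs; the gripper's body (76 mm by 85 mm) begins 54 mm behind the grasp point. The pads swing forward as they close: fully open they stand 13 mm farther back than shut.
Start: joints at [1.138, 0.264, 1.604, -0, 1.274, -0.037], TCP at [0.26, 0.623, 0.231] pointing down, gripper open.
Joint ranges: [-2.63, 2.63], [-0.94, 2.18], [0.31, 2.57], [-1.31, 4.45], [0, 2.66], [-2.55, 2.55]. Speed limits (rad/s): [2.57, 2.57, 3.14, 3.14, 3.14, 3.14].

INTERFACE

Orientations are given as a rotation vector (axis times angle).
In Python, from workcell import * gives the robot as it stands. The module is installed in compiled form; this text tells all that it offers.
- The arm moves only by the tool apply_moves, never from a script. Its arguments are lists of equal length, an entry for each row: "fingers": the opening, from 0 (shut) to 1 (fully open); "travel": the shift along the tool's x, y, z normalised to -1 to 1, where 1 is 0.05 m, a list of three; "rotation": the turn, a rotation vector about the tool's x, y, z normalised to -1 to 1, where 1 is 6 degrees, a list of three. In form: {"fingers": [fingers, ...], "travel": [[dx, dy, dz], ...], "rotation": [[ax, ay, az], ...]}. A call has 1 to 12 rows; each row shifts and turns the commanded pose from where the row before left it, along the tool's axes as they then stand; what a row does not reach is not made up. A row lasts 1/10 s, in which the tool goes at most 50 mm and 8.59 degrees, less where a joint would pass 70% of its speed; a pose out of reach is approached as far as the arm can. A call with a number of a shift or a turn outside -1 to 1 is refused whole. A call with a gripper value outside its range is refused whole. The fingers move at their own pace and stop on an object; "newtons" is the grip in N (left out, the last holds). Time passes only in rows, so rows that do not move let the fingers close. It gives the time, the measured TCP pose, the force, the opening and the grip force at its end, in the units of the state.
- read_state(): the state, without advancing time (a new reading comes with each control period).
- read_camera(name): name is "scene" or "top" or "wrist"; returns a dict with "image" (420x560x3 uint8, red, green, blue), "fx", "fy", "cx", "cy" (pixels), "k1" (the pictures are not rectified: a ray, as slopes to the right and down, at radius r is drawn at 1 + k1 r^2 times it, then the intrinsics apply), "extrinsics" (4x4, takes a point from world to camera coordinates). Camera axes: x right, y down, z forward; pixel columns grow to the right and rows downward; lengths in m; the calibration is good to about 2 mm. A picture is of the moment at which its call begins. There is no depth.
- finish_job(): hands the job in; it is judged then, once.
Trained networks look in the newest picture that a camera, given by its name, has taken for a name from the list of things; names that differ only in an ending like _2 or _b are one class to them, and where a whole thing is asked for, a point or a joint stands for the part that bears it (a point fixed in the world has none). Each returns a list of dicts, best first, with "p" (0 to 1); they miss things now and then, are a little off and sometimes report something else, mostly with a low value. They report only what shows in the picture. A call takes as long as a camera call. They do not tell look-alikes from the thing itself.
- regions_of(camera, name): "mask" (420x560 bool, what is visible of it) and "bbox" ([left, top, width, height] in pixels, round what is visible of it).
- tip_of(camera, name): "location" ([column, row] in pixels: a listed point, or the origin of a listed thing).
The state is a dict: "time": time; "q": joint angles; "joint_vel": joint speeds; "joint_torque": joint torques, N m; "tool_pos": TCP position; "tcp_rot": TCP orientation; "wrist_force": force on the tool from outside, world axes, zero at the start; "torque": the same for the moment, N m; "width": opening from 0.0 (shut) to 1.0 (fully open); "grip_force": force on a finger pad.
Only numpy, scipy, OpenCV 4.12 (cv2) and the standard library are available. Lean on these libraries where they do the work, as an engineer would, in place of code of your own. Each camera call takes 0.05 s, during which the arm holds its last target. There are 200 camera calls.

TASK

Pull the top drawer of the little cabinet open; then take the clogged red-capped filter out of the dust extractor by turning its grip bar anticlockwise (seen from above the cap) to the release stop and lifting it straight out of its socket. Without tipping it over or dropping it, set it down standing upright in the front bay of the drawer, let go and push the drawer fully shut. Leave the green-capped filter in its socket, and do not knock or shift the other things on the bench.

Things in the scene. Friction and masses are not known exactly. Their poses are not given: they have to be found in the camera images.
- used_filter: Clogged filter cartridge: red cap, brown pleated body, 98 mm tall, 0.15-0.31 kg. Origin: centre of its underside; z: its axis, underside to cap; x: along its grip bar and its two lugs. Body 56 mm across; round cap 64 mm across, 56 to 66 mm up. At the start it is locked in one of the two sockets, underside on the socket floor, its x along filter_head x (within 3 degrees), leaning 30 degrees.
- good_filter: The other cartridge: green cap, white pleated body, same shape, locked in the other socket. To be left alone.
- filter_head: The fixed grey sloping face of the blue dust extractor, 170 mm along x, 300 mm along y. Origin: level with the socket floors, midway between the two sockets; z: square out of the slope, leaning 30 degrees from vertical towards the front (robot side); x: up the slope. Behind it is the blue housing, 150 mm above the table, up to 190 mm behind the origin.
- drawer (a joint): Opening of the cabinet's top drawer in m: 0 shut, 0.165 fully open (a stop). It slides level and straight out of the cabinet front; about 1.5 N of friction, no spring, no latch. It starts 0 to 15 mm open.
- drawer_handle (a point): Middle of the drawer's steel bar handle, 192 mm above the table: a level bar 11 mm thick, 110 mm long along the point's y, 35 mm in front of the drawer front. The drawer opens along the point's -x; z up. Drawer front: 15 mm thick, 194 mm wide, its top edge 22 mm above the handle. The cabinet's top is 38 mm above the handle.
- drawer_bay (a point): Middle of the floor of the drawer's front bay, 98 mm above the table, moving with the drawer, 112.5 mm behind drawer_handle, same axes. Bay: 122 mm along x, 156 mm along y; side walls and rear divider (cork block behind it) are 44 mm above its floor, the drawer front 116 mm, the cabinet's ceiling 120 mm. The bay is wholly out of the cabinet when the drawer is 0.14 m open.
- kernel_jar: Yellow jar with steel lid, 64 mm across, 100 mm tall, between extractor and cabinet. Origin: centre of underside. Bystander.
- glue_bottle: White bottle with red cap, 56 mm across, 160 mm tall, right of the cabinet. Origin: centre of underside. Bystander.
- screwdriver: Orange-handled screwdriver, 200 mm, lying on the bench in front of the cabinet, lower than the drawer. Bystander.
- brush: Brush with dark wooden handle, 180 mm, lying left of the extractor. Bystander.
- wax_tin: Steel tin, 70 mm across, 50 mm tall, standing on the blue housing behind the filters. Origin: centre of underside. Bystander.
- cob_tray: Blue tray 100 x 200 x 30 mm with a maize cob (47 mm high in all), on the bench near the robot in front of the extractor. Bystander.
- used_filter_grip (a point): Middle of the red grip bar on the cap of the clogged filter, on its axis, 84 mm above its underside; axes as the filter's. The bar is 56 mm long along x, 18 mm thick along y, 34 mm tall (64 to 98 mm above the underside); under it is the cap's flat top.
- used_filter_lugs (a point): On the clogged filter's axis, 12 mm above its underside, level with its two black lugs, which reach 42 mm out along +x and -x and are 18 mm wide and 8 to 16.5 mm above the underside. Locked, steel lips hold them down (2.5 mm play). Turned 60 degrees anticlockwise (positive about its z) the lugs meet the release stop under gaps in the lips (5 degrees either way) and it lifts out along its axis.
- socket_left (a point): Centre of the floor of the left socket, at y = +70 mm of filter_head, axes as filter_head. The socket is a round well with dark steel lips (inner radius 30 mm) 19 to 28 mm above its floor. A filter has 2.5 mm sideways play in it, turns easily (under 0.2 N m), and is clear once raised 30 mm along z.
- socket_right (a point): Centre of the floor of the right socket, at y = -70 mm of filter_head, axes as filter_head. The socket is a round well with dark steel lips (inner radius 30 mm) 19 to 28 mm above its floor. A filter has 2.5 mm sideways play in it, turns easily (under 0.2 N m), and is clear once raised 30 mm along z.
- cabinet_top (a point): Middle of the front edge of the wooden cabinet's top, 230 mm above the table. Its x points to the back of the cabinet, y to its left, z up. The cabinet is fixed, 260 mm deep, 200 mm wide; only its top drawer opens, the lower one is a dummy. A clear cup, fixed, 72 mm across and 85 mm tall, stands on it 160 mm behind the front edge.
- spray_can: White and yellow spray can, 52 mm across, 140 mm tall, standing in front of the gap between extractor and cabinet. Origin: centre of underside. Bystander.
Mind the look-alikes: they are no part of the job. Leave any pink or purple look-alike of the used_filter alone.

How it is judged:
On the way, in this order (a step that is already met when the one before it is completed fails the run):
1. the drawer is pulled open at least 110 mm (value of joint drawer above 0.11 m), for 0.2 s.
2. the red-capped filter is turned to its release position while still down in its socket (angle between the x axis of used_filter and the x axis of filter_head, either way round above 0.85 rad and z of used_filter in the frame of filter_head below 0.008 m), for 0.05 s.
3. the filter is lifted out of its socket (z of used_filter in the frame of filter_head above 0.04 m), for 0.05 s.
4. the filter is set down upright on the floor of the drawer's front bay while still held (not dropped) (x of used_filter in the frame of drawer_bay between -0.035 and 0.035 m and y of used_filter in the frame of drawer_bay between -0.06 and 0.06 m and z of used_filter in the frame of drawer_bay between -0.005 and 0.012 m and angle between used_filter's own z axis and vertical below 0.2 rad and contact force between the fingers and used_filter above 0.5 N), for 0.05 s.
At the end, for the whole second after the job is handed in: The red-capped filter stands upright (within 0.2 rad) at rest on the floor of the drawer's front bay (within 35 mm of its middle along the drawer, 60 mm across), the drawer is shut to within 12 mm, the green-capped filter is still in its socket (moved less than 10 mm) and nothing is held (x of used_filter in the frame of drawer_bay between -0.035 and 0.035 m and y of used_filter in the frame of drawer_bay between -0.06 and 0.06 m and z of used_filter in the frame of drawer_bay between -0.005 and 0.012 m and angle between used_filter's own z axis and vertical below 0.2 rad and value of joint drawer below 0.012 m and linear speed of used_filter below 0.02 m/s and distance of good_filter from where it was at the start of the episode below 0.01 m); the robot touches nothing.
It fails at once if the red-capped filter is tipped more than 63 degrees from upright (angle between used_filter's own z axis and vertical above 1.1 rad).
It fails at once if the green-capped filter is moved 15 mm or more (distance of good_filter from where it was at the start of the episode above 0.015 m).
It fails at once if a bystander is shifted more than 30 mm (distance of any of kernel_jar, glue_bottle, screwdriver, brush, wax_tin, cob_tray, spray_can from where it was at the start of the episode above 0.03 m).
It also fails if it takes over 61 s, if anything falls off the work surface, if the arm or the gripper's body presses on something with over 40 N, if the wrist force passes 120 N, or if a joint passes its speed limit or range.

## Working session

There is one attempt and no reset: what is moved stays moved. The work goes in short steps, Python scripts to look and compute and a tool call to move; the robot and the scene stay as the last step left them, time stands still between calls to the robot, and variables do not carry over. Pictures are saved under pics/ and viewed, at most 10 in all, crops included, and the job is handed in when it is done.

Besides the shell and the picture viewer there is one more tool, called after "Request:" in YAML: its name, and indented under it one key for each argument. apply_moves: Moves the arm, as the interface text tells. Scaled input: -1 to 1 covers 0.05 m each way for a shift and 6 degrees each way for a turn. Its arguments: {"type":"object","properties":{"fingers":{"type":"array","items":{"type":"number"}},"travel":{"type":"array","items":{"type":"array","items":{"type":"number"}}},"rotation":{"type":"array","items":{"type":"array","items":{"type":"number"}}},"newtons":{"type":"number"}},"required":["fingers","travel","rotation"]}

```bash
mkdir -p pics
cat > h.py <<'E'
from workcell import *
import numpy as np, cv2
from scipy.spatial.transform import Rotation as R
def cam(n):
    c=read_camera(n); return c
def ray(c,px):
    K=np.array([[c['fx'],0,c['cx']],[0,c['fy'],c['cy']],[0,0,1]],float)
    u=cv2.undistortPoints(np.array([[px]],float),K,np.array([c['k1'],0,0,0,0.]))[0,0]
    E=np.array(c['extrinsics']); Rm=E[:3,:3]
    d=Rm.T@np.array([u[0],u[1],1]); return -Rm.T@E[:3,3], d/np.linalg.norm(d)
def atz(c,px,z):
    o,d=ray(c,px); return o+d*(z-o[2])/d[2]
def tri(rs):
    A=sum(np.eye(3)-np.outer(d,d) for o,d in rs); b=sum((np.eye(3)-np.outer(d,d))@o for o,d in rs)
    return np.linalg.solve(A,b)
def proj(c,p):
    E=np.array(c['extrinsics']); q=E[:3,:3]@np.array(p)+E[:3,3]; u=q[:2]/q[2]; u=u*(1+c['k1']*(u@u))
    return np.array([c['fx']*u[0]+c['cx'],c['fy']*u[1]+c['cy']])
def save(c,f): cv2.imwrite(f,c['image'][:,:,::-1])
E
cat > a.py <<'E'
from h import *
np.set_printoptions(precision=4,suppress=True)
C={n:cam(n) for n in('scene','top')}
for n in C: save(C[n],f'pics/{n}0.png'); print(n,ray(C[n],(280,210)))
import pickle; pickle.dump(C,open('c0.pkl','wb'))
for t in ['used_filter','used_filter_grip','used_filter_lugs','good_filter','filter_head','drawer_handle','drawer_bay','cabinet_top','socket_left','socket_right','kernel_jar','glue_bottle','spray_can','wax_tin','cob_tray','screwdriver','brush']:
    for n in C:
        print(t,n,[(np.round(d['location']).tolist(),round(d['p'],2)) for d in tip_of(n,t)[:4]])
print(read_state())
E
python3 a.py
```

```text
scene (array([ 1.3332, -0.1975,  1.1426]), array([-0.6378,  0.2001, -0.7438]))
top (array([0.337 , 0.0514, 1.5327]), array([ 0.1315, -0.0204, -0.9911]))
used_filter scene [([316.0, 241.0], 0.86), ([274.0, 308.0], 0.76), ([151.0, 264.0], 0.49)]
used_filter top [([243.0, 185.0], 0.72), ([408.0, 230.0], 0.72), ([297.0, 146.0], 0.69)]
used_filter_grip scene [([278.0, 331.0], 0.91), ([304.0, 220.0], 0.8), ([175.0, 258.0], 0.64)]
used_filter_grip top [([240.0, 194.0], 0.85), ([378.0, 224.0], 0.67), ([306.0, 116.0], 0.61)]
used_filter_lugs scene [([274.0, 311.0], 0.83), ([310.0, 241.0], 0.71), ([156.0, 262.0], 0.62)]
used_filter_lugs top [([406.0, 228.0], 0.98), ([244.0, 186.0], 0.96), ([298.0, 142.0], 0.73), ([116.0, 214.0], 0.6)]
good_filter scene []
good_filter top [([196.0, 192.0], 0.9)]
filter_head scene [([328.0, 234.0], 0.91)]
filter_head top [([218.0, 191.0], 0.78)]
drawer_handle scene [([198.0, 252.0], 0.65)]
drawer_handle top [([367.0, 185.0], 0.75)]
drawer_bay scene []
drawer_bay top [([372.0, 159.0], 0.64)]
cabinet_top scene [([190.0, 251.0], 0.67), ([347.0, 224.0], 0.57)]
cabin
[... 753 characters left out ...]
 top [([332.0, 230.0], 0.78), ([240.0, 183.0], 0.71), ([267.0, 251.0], 0.28)]
brush scene [([399.0, 216.0], 0.66)]
brush top [([116.0, 211.0], 0.86), ([334.0, 232.0], 0.61), ([365.0, 183.0], 0.5), ([375.0, 168.0], 0.25)]
{'time': 1.8, 'q': array([ 1.1381,  0.2639,  1.604 ,  0.    ,  1.2737, -0.0369]), 'joint_vel': array([ 0.0002, -0.0005,  0.0015, -0.0012,  0.0009,  0.0017]), 'joint_torque': array([ -0.0001, -51.5048, -36.7712,  -0.0001,   0.0009,   0.0001]), 'tool_pos': array([0.2602, 0.6228, 0.2313]), 'tcp_rot': array([-0.6177, -3.0802,  0.    ]), 'wrist_force': array([-0.0222,  0.2979,  0.5085]), 'torque': array([-0.0049, -0.0113, -0.0826]), 'grip_force': 0.0, 'width': 0.9968198239323113}
```

View pictures.

```bash
python3 -c "
import cv2
for n in('scene','top'):
    i=cv2.imread(f'pics/{n}0.png'); cv2.imwrite(f'pics/{n}0b.png',cv2.resize(i,(800,600),interpolation=cv2.INTER_CUBIC))
i=cv2.imread('pics/top0.png')[100:310,90:450]; cv2.imwrite('pics/topc.png',cv2.resize(i,(800,467),interpolation=cv2.INTER_CUBIC))
"
```

```text
(no output)
```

View pics/scene0b.png

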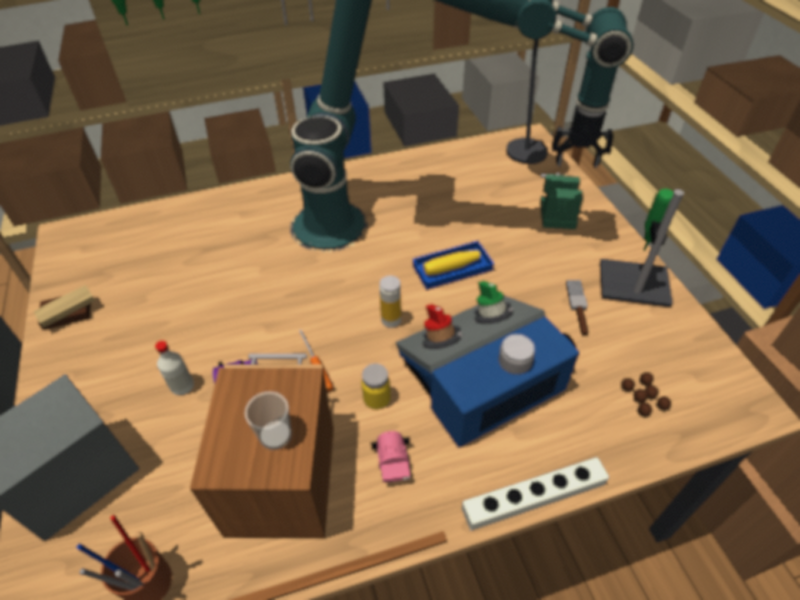

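View pics/topc.png

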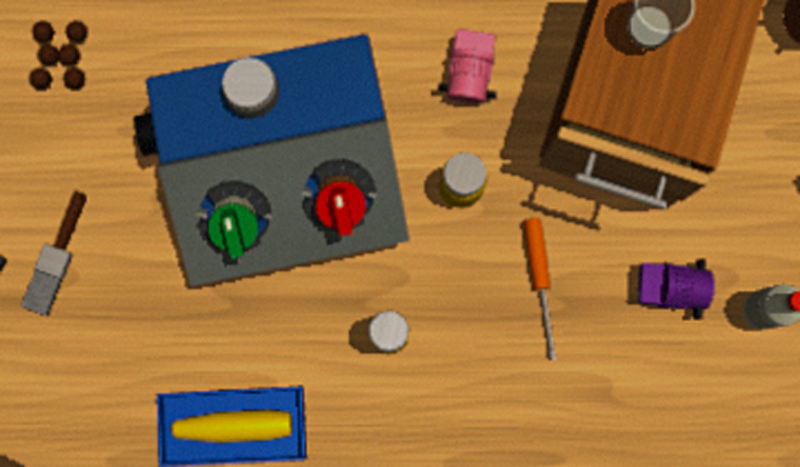

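```bash
cat > b.py <<'E'
from h import *
import pickle
np.set_printoptions(precision=4,suppress=True)
C=pickle.load(open('c0.pkl','rb')); T,S=C['top'],C['scene']
f=lambda x,y:(90+x*.45-.28,100+y*.45-.28)
s=lambda x,y:(x*.7,y*.7)
print('fx',T['fx'],S['fx'])
print('handle ends',a:=atz(T,f(578,177),.1975),b:=atz(T,f(664,204),.1975),np.linalg.norm(a-b),'yaw y',np.arctan2(*(a-b)[[1,0]]))
print('scene ends',atz(S,s(252,357),.1975),atz(S,s(305,356),.1975))
print('cab front',a:=atz(T,f(567,127),.23),b:=atz(T,f(714,170),.23),np.linalg.norm(a-b),np.arctan2(*(a-b)[[1,0]]))
print('side', atz(T,f(595,0),.23)-a)
tr=lambda pt,ps:tri([ray(T,pt),ray(S,ps)])
print('red grip',tr((240,194),(304,220)),'green lugs/sock L',tr((196,195),(345,226)),'sock R',tr((242,183),(312,243)),'head',tr((218,191),(328,234)),'lugs',tr((244,186),(310,241)))
print('slope front corners',tr(f(190,287),s(545,299)),tr(f(408,240),s(401,347)))
for nm,h,px in [('housing seam',.15,(163,163)),('',.15,(388,120)),('back',.15,(149,77)),('',.15,(367,36))]: print(nm,atz(T,f(*px),h))
print('jar',tr(f(464,172),s(375,374)),'spray',tr(f(388,330),s(389,286)),'glue',atz(T,(431,241),0),'scr',atz(T,f(535,240),.015),atz(T,f(552,358),.0),'tin',tr(f(249,86),s(517,350)),'cob',atz(T,(195,290),.0), 'cup',atz(T,f(665,5),.315))
E
python3 b.py
```

```text
fx 492.70515068934697 409.72255442665283
handle ends [ 0.5999 -0.1695  0.1975] [ 0.5661 -0.2766  0.1975] 0.11234925768395639 yaw y 1.2653845163700284
scene ends [ 0.575  -0.2737  0.1975] [ 0.6061 -0.1712  0.1975]
cab front [ 0.6557 -0.152   0.23  ] [ 0.6029 -0.3321  0.23  ] 0.1876831133089229 1.2859189723957323
side [ 0.1631 -0.039   0.    ]
red grip [0.5616 0.1295 0.1671] green lugs/sock L [0.5716 0.2685 0.0955] sock R [0.6073 0.1347 0.102 ] head [0.5838 0.2033 0.0934] lugs [0.5984 0.1299 0.1033]
slope front corners [0.4981 0.3866 0.0543] [0.5412 0.0463 0.0564]
housing seam [0.6271 0.3584 0.15  ]
 [0.6838 0.0678 0.15  ]
back [0.742  0.3809 0.15  ]
 [0.797  0.0957 0.15  ]
jar [ 0.6255 -0.0338  0.0989] spray [0.4131 0.0658 0.1286] glue [ 0.4423 -0.4564  0.    ] scr [ 0.5457 -0.1371  0.015 ] [ 0.3812 -0.1605  0.    ] tin [0.719  0.2439 0.1863] cob [0.2911 0.2824 0.    ] cup [ 0.7822 -0.2576  0.315 ]
```

Candidates, as top-picture pixels: the red-capped cartridge standing in the right socket (243,190), the green one in the left socket (196,195), a pink one lying loose (303,130) and a purple one lying loose (395,228). Going by the description, I choose the red one at (243,190). The handle bar runs from (350,180) to (389,192), and its measured length of 112 mm agrees with the stated 110 mm.

```bash
cat >> h.py <<'E'
def unit(v): v=np.array(v,float); return v/np.linalg.norm(v)
def frame(z,y):
    z=unit(z); y=np.array(y,float); y=unit(y-z*(y@z)); return np.c_[np.cross(y,z),y,z]
def plan(p,Rt,p0=None,R0=None,n=None,vmax=.045):
    s=read_state()
    if p0 is None: p0,R0=s['tool_pos'],R.from_rotvec(s['tcp_rot']).as_matrix()
    w=R.from_matrix(R0.T@Rt).as_rotvec(); dp=R0.T@(np.array(p)-p0)
    n=n or int(max(np.ceil(np.degrees(np.linalg.norm(w))/5.9),np.ceil(np.linalg.norm(dp)/vmax),1))
    A=sum(R.from_rotvec(w*k/n).as_matrix() for k in range(n))
    d=np.linalg.solve(A,dp)
    print('n',n,'travel',np.round(d/.05,3).tolist(),'rot',np.round(np.degrees(w/n)/6,3).tolist())
    return p,Rt
def Y(a): return [np.cos(a),np.sin(a),0]
E
cat > c.py <<'E'
from h import *
c=cam('wrist'); E=np.array(c['extrinsics']); s=read_state()
Rm=R.from_rotvec(s['tcp_rot']).as_matrix()
print('cam in tool',Rm.T@(ray(c,(280,210))[0]-s['tool_pos']),Rm.T@ray(c,(280,210))[1],c['fx'])
a=plan([.35,.56,.40],frame([0,0,-1],Y(.8)))
b=plan([.50,.12,.40],frame([0,0,-1],Y(.2)),*a)
E
python3 c.py
```

```text
cam in tool [ 7.55043113e-02 -2.01685106e-05 -1.42178300e-01] [-0.29521791  0.00673837  0.95540618] 295.65144733534123
n 5 travel [-0.44, -0.028, -0.675] rot [0.0, -0.0, 0.716]
n 11 travel [-0.841, -0.169, 0.0] rot [0.0, 0.0, 0.521]
```

Request:
apply_moves:
  fingers: [1,1,1,1,1]
  travel:
    - [-0.44,-0.03,-0.675]
    - [-0.44,-0.03,-0.675]
    - [-0.44,-0.03,-0.675]
    - [-0.44,-0.03,-0.675]
    - [-0.44,-0.03,-0.675]
  rotation:
    - [0,0,0.72]
    - [0,0,0.72]
    - [0,0,0.72]
    - [0,0,0.72]
    - [0,0,0.72]

```text
time: 2.35
tool_pos: [0.3504, 0.559, 0.4014]
tcp_rot: [1.188, 2.908, 0.0]
wrist_force: [0.4, 0.5, 0.7]
width: 0.998
grip_force: 0.0
```

Request:
apply_moves:
  fingers: [1,1,1,1,1,1,1,1,1,1,1,1]
  travel:
    - [-0.84,-0.17,0]
    - [-0.84,-0.17,0]
    - [-0.84,-0.17,0]
    - [-0.84,-0.17,0]
    - [-0.84,-0.17,0]
    - [-0.84,-0.17,0]
    - [-0.84,-0.17,0]
    - [-0.84,-0.17,0]
    - [-0.84,-0.17,0]
    - [-0.84,-0.17,0]
    - [-0.84,-0.17,0]
    - [0,0,0]
  rotation:
    - [0,0,0.52]
    - [0,0,0.52]
    - [0,0,0.52]
    - [0,0,0.52]
    - [0,0,0.52]
    - [0,0,0.52]
    - [0,0,0.52]
    - [0,0,0.52]
    - [0,0,0.52]
    - [0,0,0.52]
    - [0,0,0.52]
    - [0,0,0]

```text
time: 3.55
tool_pos: [0.4988, 0.1151, 0.4004]
tcp_rot: [1.996, 2.423, -0.002]
wrist_force: [0.6, 0.8, -0.4]
width: 0.998
grip_force: 0.0
```

```bash
cat > d.py <<'E'
from h import *
import pickle
np.set_printoptions(precision=4,suppress=True)
c=cam('wrist'); save(c,'pics/w1.png'); s=read_state(); print(s['tool_pos'],s['tcp_rot'],s['time'],s['joint_vel'])
pickle.dump(c,open('w1.pkl','wb'))
for t in ['used_filter_grip','used_filter_lugs','socket_right','socket_left','filter_head']: print(t,[(d['location'],round(d['p'],2)) for d in tip_of('wrist',t)[:3]])
for p in [(.5616,.1295,.1671),(.603,.133,.10),(.5716,.2685,.0955)]: print(proj(c,p))
E
python3 d.py
```

```text
[0.4987 0.1174 0.4004] [1.9946 2.4264 0.0007] 3.6 [ 0.05    0.0107 -0.0083  0.0248 -0.0041  0.0052]
used_filter_grip [([427.5, 284.6], 0.98), ([233.9, 352.3], 0.8), ([325.0, 182.1], 0.57)]
used_filter_lugs [([223.8, 377.0], 0.91), ([392.6, 272.5], 0.83), ([344.5, 172.6], 0.66)]
socket_right [([349.2, 174.9], 0.92), ([470.9, 112.8], 0.21)]
socket_left []
filter_head [([350.5, 124.4], 0.96), ([352.9, 70.6], 0.7)]
[327.6679 177.8442]
[347.8004 172.1118]
[350.8836  71.1125]
```

View pics/w1.png

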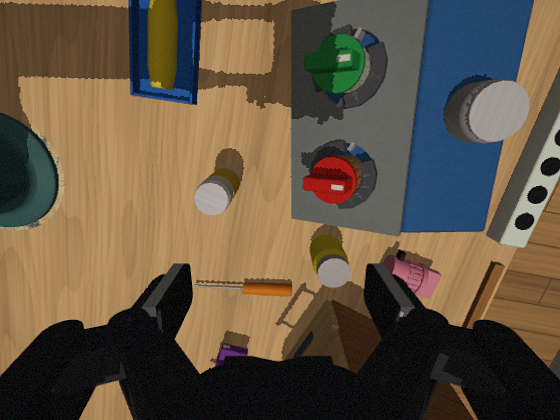

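The wrist picture shows the red cap at (330,182) with its bar along the slope. The green filter is at (337,62), the spray can lid at (213,197), the jar lid at (333,272) and the pink look-alike at (410,275).

```bash
cat > e.py <<'E'
from h import *
import pickle
np.set_printoptions(precision=4,suppress=True)
C=pickle.load(open('c0.pkl','rb')); T,S=C['top'],C['scene']; W=pickle.load(open('w1.pkl','rb'))
for nm,t,s,w in [('grip',(240,194),(304,220),(325,182.1)),('lugs',(244,186),(310,241),(344.5,172.6)),('sockR',(242,183),(312,243),(349.2,174.9)),('head',(218,191),(328,234),(350.5,124.4))]:
    rs=[ray(T,t),ray(S,s),ray(W,w)]; p=tri(rs); print(nm,p,[np.round(proj(c,p)-q,1) for c,q in zip((T,S,W),(t,s,w))])
a=atz(W,(427,2),.15);b=atz(W,(402,230),.15);print('seam',a,b,'yaw',np.arctan2(-(a-b)[0],(a-b)[1]))
a=atz(W,(291.5,12),.055);b=atz(W,(291.5,217),.055);print('front',a,b,np.linalg.norm(a-b),'yaw',np.arctan2(-(a-b)[0],(a-b)[1]))
# handle hover, looking along; then cabinet
yaw=-.28
plan([.60,-.16,.36],frame([0,0,-1],Y(yaw)))
E
python3 e.py
```

```text
grip [0.561  0.1274 0.1684] [array([2.9, 0.8]), array([ 1.4, -0.5]), array([ 2. , -2.6])]
lugs [0.5981 0.1306 0.1022] [array([-0.9,  0. ]), array([-0.5,  0.1]), array([0. , 0.7])]
sockR [0.6067 0.1329 0.1029] [array([0.3, 0.1]), array([-0.8, -0.1]), array([ 1.5, -1.9])]
head [0.5863 0.2017 0.0976] [array([ 1.1, -0.8]), array([ 0.6, -0.2]), array([-1.8, -1.3])]
seam [0.6263 0.3435 0.15  ] [0.6865 0.0741 0.15  ] yaw 0.2196745884307244
front [0.4763 0.3332 0.055 ] [0.5395 0.0324 0.055 ] 0.30742335643320706 yaw 0.207030481097595
n 7 travel [-0.809, 0.297, 0.114] rot [-0.0, -0.0, 0.656]
```

```bash
python3 -c "
from h import *
plan([.57,-.27,.36],frame([0,0,-1],Y(-.28)))"
```

```text
n 9 travel [-0.875, 0.172, 0.089] rot [-0.0, -0.0, 0.51]
```

Request:
apply_moves:
  fingers: [1,1,1,1,1,1,0.45,0.45,0.45,0.45,0.45]
  travel:
    - [-0.875,0.17,0.09]
    - [-0.875,0.17,0.09]
    - [-0.875,0.17,0.09]
    - [-0.875,0.17,0.09]
    - [-0.875,0.17,0.09]
    - [-0.875,0.17,0.09]
    - [-0.875,0.17,0.09]
    - [-0.875,0.17,0.09]
    - [-0.875,0.17,0.09]
    - [0,0,0]
    - [0,0,0]
  rotation:
    - [0,0,0.51]
    - [0,0,0.51]
    - [0,0,0.51]
    - [0,0,0.51]
    - [0,0,0.51]
    - [0,0,0.51]
    - [0,0,0.51]
    - [0,0,0.51]
    - [0,0,0.51]
    - [0,0,0]
    - [0,0,0]

```text
time: 4.95
tool_pos: [0.569, -0.2711, 0.3586]
tcp_rot: [-2.51, -1.887, 0.0]
wrist_force: [-0.1, 0.5, 0.1]
width: 0.449
grip_force: 0.0
```

```bash
cat > d2.py <<'E'
from h import *
import pickle
np.set_printoptions(precision=4,suppress=True)
c=cam('wrist'); save(c,'pics/w2.png'); s=read_state(); print(s['tool_pos'],s['tcp_rot'],s['time'],s['width'])
pickle.dump(c,open('w2.pkl','wb'))
for t in ['drawer_handle','cabinet_top','drawer_bay']: print(t,[(d['location'],round(d['p'],2)) for d in tip_of('wrist',t)[:3]])
print(proj(c,(.583,-.223,.192)))
cv2.imwrite('pics/w2b.png',cv2.resize(c['image'][:,:,::-1],(800,600)))
E
python3 d2.py
```

```text
[ 0.5691 -0.2703  0.3591] [-2.509  -1.8886 -0.0004] 5.0 0.450481701770031
drawer_handle [([279.3, 148.3], 0.57)]
cabinet_top [([327.8, 152.2], 0.91)]
drawer_bay []
[277.7548 144.7382]
```

View pics/w2b.png

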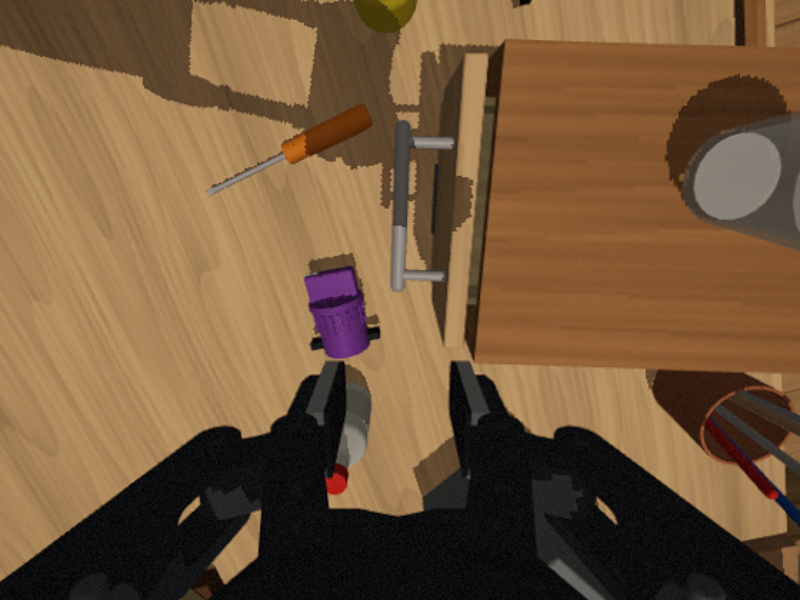

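The wrist picture (800x600 scale) shows the handle bar from (403,122) to (398,291), the drawer front's top edge at (475,55)–(455,347) and the purple look-alike loose at (340,315).

```bash
cat > e2.py <<'E'
from h import *
import pickle
np.set_printoptions(precision=4,suppress=True)
W=pickle.load(open('w2.pkl','rb')); k=lambda x,y:(x*.7,y*.7)
def ln(n,p,q,z):
    a=atz(W,k(*p),z);b=atz(W,k(*q),z);print(n,a,b,'mid',(a+b)/2,np.linalg.norm(a-b),'yaw',np.arctan2(-(a-b)[0],(a-b)[1]))
ln('bar',(403,123),(398,289),.1975)
ln('front outer',(466,55),(446,347),.214)
ln('front inner',(488,55),(465,347),.214)
ln('cab',(504,41),(475,361),.23)
ln('cabside',(504,41),(760,47),.23)
ln('cabside',(475,361),(790,373),.23)
E
python3 e2.py
```

```text
bar [ 0.6022 -0.1715  0.1975] [ 0.5673 -0.2805  0.1975] mid [ 0.5848 -0.226   0.1975] 0.11442987960425084 yaw -0.3093527910558185
front outer [ 0.6481 -0.1473  0.214 ] [ 0.5903 -0.3284  0.214 ] mid [ 0.6192 -0.2379  0.214 ] 0.19008792587832735 yaw -0.30908796982423364
front inner [ 0.6608 -0.151   0.214 ] [ 0.6037 -0.3323  0.214 ] mid [ 0.6322 -0.2416  0.214 ] 0.19001576081073532 yaw -0.3049405067896083
cab [ 0.6669 -0.1494  0.23  ] [ 0.6073 -0.3371  0.23  ] mid [ 0.6371 -0.2433  0.23  ] 0.19696156608974702 yaw -0.30779822662345313
cabside [ 0.6669 -0.1494  0.23  ] [ 0.8031 -0.1929  0.23  ] mid [ 0.735  -0.1712  0.23  ] 0.1429280580926408 yaw 1.261680533334272
cabside [ 0.6073 -0.3371  0.23  ] [ 0.8167 -0.4065  0.23  ] mid [ 0.712  -0.3718  0.23  ] 0.22059725876811592 yaw 1.2507617811628655
```

```bash
python3 -c "
from h import *
a=plan([.584,-.225,.26],frame([0,0,-1],Y(-.308)),n=4)
plan([.584,-.225,.172],a[1],*a,n=3)"
```

```text
n 4 travel [0.235, 0.007, 0.5] rot [0.001, -0.001, 0.069]
n 3 travel [0.0, 0.0, 0.587] rot [0.0, 0.0, 0.0]
```

Request:
apply_moves:
  fingers: [0.36,0.36,0.36,0.36,0.36,0.36,0.36,0.36,0,0,0,0]
  travel:
    - [0.235,0.007,0.5]
    - [0.235,0.007,0.5]
    - [0.235,0.007,0.5]
    - [0.235,0.007,0.5]
    - [0,0,0]
    - [0,0,0.587]
    - [0,0,0.587]
    - [0,0,0.587]
    - [0,0,0]
    - [0,0,0]
    - [0,0,0]
    - [0,0,0]
  rotation:
    - [0,0,0.069]
    - [0,0,0.069]
    - [0,0,0.069]
    - [0,0,0.069]
    - [0,0,0]
    - [0,0,0]
    - [0,0,0]
    - [0,0,0]
    - [0,0,0]
    - [0,0,0]
    - [0,0,0]
    - [0,0,0]
  newtons: 40

```text
time: 6.35
tool_pos: [0.5848, -0.227, 0.1738]
tcp_rot: [2.536, 1.85, 0.003]
wrist_force: [0.2, 0.8, 6.5]
width: 0.117
grip_force: 39.3
```

Request:
apply_moves:
  fingers: [0,0,0,0,0,0,0,0,0,0]
  travel:
    - [0,-0.25,0]
    - [0,-0.35,0]
    - [0,-0.4,0]
    - [0,-0.4,0]
    - [0,-0.4,0]
    - [0,-0.4,0]
    - [0,-0.4,0]
    - [0,-0.3,0]
    - [0,-0.1,0]
    - [0,0,0]
  rotation:
    - [0,0,0]
    - [0,0,0]
    - [0,0,0]
    - [0,0,0]
    - [0,0,0]
    - [0,0,0]
    - [0,0,0]
    - [0,0,0]
    - [0,0,0]
    - [0,0,0]

```text
time: 7.35
tool_pos: [0.4409, -0.1802, 0.1737]
tcp_rot: [2.537, 1.85, 0.004]
wrist_force: [-0.0, 3.4, 8.4]
width: 0.113
grip_force: 40.4
```

```bash
cat >> h.py <<'E'
hyaw=.21; hz=np.array([-.5*np.cos(hyaw),-.5*np.sin(hyaw),np.cos(np.pi/6)]); hy=np.array([-np.sin(hyaw),np.cos(hyaw),0]); hx=np.cross(hy,hz)
SR=np.array([.603,.1335,.0955])
E
python3 -c "
from h import *
Rn=R.from_rotvec(read_state()['tcp_rot']).as_matrix()
a=plan([.441,-.18,.36],Rn,n=4)
plan(SR+.18*hz,frame(-hz,-hy),*a)"
```

```text
n 4 travel [0.002, 0.003, -0.931] rot [0.0, 0.0, 0.0]
n 12 travel [0.405, -0.292, 0.274] rot [-0.217, 0.375, 0.816]
```

Request:
apply_moves:
  fingers: [0.4,0.4,0.4,0.4,0.4,0.4,0.4]
  travel:
    - [0,0,0]
    - [0,0,0]
    - [0,0,-0.93]
    - [0,0,-0.93]
    - [0,0,-0.93]
    - [0,0,-0.93]
    - [0,0,0]
  rotation:
    - [0,0,0]
    - [0,0,0]
    - [0,0,0]
    - [0,0,0]
    - [0,0,0]
    - [0,0,0]
    - [0,0,0]

```text
time: 8.05
tool_pos: [0.4434, -0.1825, 0.3652]
tcp_rot: [2.529, 1.844, 0.009]
wrist_force: [0.3, -0.1, 0.8]
width: 0.4
grip_force: 0.0
```

Request:
apply_moves:
  fingers: [0.6,0.6,0.6,0.6,0.6,0.6,0.6,0.6,0.6,0.6,0.6,0.6]
  travel:
    - [0.405,-0.29,0.275]
    - [0.405,-0.29,0.275]
    - [0.405,-0.29,0.275]
    - [0.405,-0.29,0.275]
    - [0.405,-0.29,0.275]
    - [0.405,-0.29,0.275]
    - [0.405,-0.29,0.275]
    - [0.405,-0.29,0.275]
    - [0.405,-0.29,0.275]
    - [0.405,-0.29,0.275]
    - [0.405,-0.29,0.275]
    - [0.405,-0.29,0.275]
  rotation:
    - [-0.217,0.375,0.816]
    - [-0.217,0.375,0.816]
    - [-0.217,0.375,0.816]
    - [-0.217,0.375,0.816]
    - [-0.217,0.375,0.816]
    - [-0.217,0.375,0.816]
    - [-0.217,0.375,0.816]
    - [-0.217,0.375,0.816]
    - [-0.217,0.375,0.816]
    - [-0.217,0.375,0.816]
    - [-0.217,0.375,0.816]
    - [-0.217,0.375,0.816]

```text
time: 9.25
tool_pos: [0.5147, 0.114, 0.2461]
tcp_rot: [-2.968, -0.308, -0.79]
wrist_force: [-0.4, -0.8, -0.3]
width: 0.602
grip_force: 0.0
```

Request:
apply_moves:
  fingers: [0.6,0.6]
  travel:
    - [0,0,0]
    - [0,0,0]
  rotation:
    - [0,0,0]
    - [0,0,0]

```text
time: 9.45
tool_pos: [0.5142, 0.1136, 0.2461]
tcp_rot: [-2.969, -0.318, -0.785]
wrist_force: [-0.4, 0.0, -0.2]
width: 0.597
grip_force: 0.0
```

```bash
cat > d3.py <<'E'
from h import *
import pickle
np.set_printoptions(precision=4,suppress=True)
C={n:cam(n) for n in ('wrist','scene','top')}; c=C['wrist']; save(c,'pics/w3.png'); s=read_state(); print(s['tool_pos'],SR+.18*hz,s['tcp_rot'],s['time'],s['width'],s['q'])
pickle.dump(C,open('w3.pkl','wb'))
for t in ['used_filter_grip','used_filter_lugs','socket_right']: print(t,[(d['location'],round(d['p'],2)) for d in tip_of('wrist',t)[:3]])
for k in (0,.012,.084): print(proj(c,SR+k*hz))
print([(d['location'],round(d['p'],2)) for n in('top','scene') for d in tip_of(n,'drawer_handle')+tip_of(n,'drawer_bay')])
cv2.imwrite('pics/w3b.png',cv2.resize(c['image'][:,:,::-1],(800,600)))
R0=R.from_rotvec(s['tcp_rot']).as_matrix(); print(R0.T@np.c_[hx,hy,hz])
E
python3 d3.py
```

```text
[0.5151 0.1124 0.2477] [0.515  0.1147 0.2514] [-2.969  -0.3128 -0.7892] 9.6 0.6015572770285633 [ 0.1472 -0.3653  2.2581  0.0463  0.7306  1.4818]
used_filter_grip [([274.5, 210.7], 0.89), ([442.5, 80.0], 0.65)]
used_filter_lugs [([426.5, 126.4], 0.96)]
socket_right [([276.0, 210.7], 0.41)]
[276.7179 186.4145]
[276.6713 188.9766]
[276.2996 209.3716]
[([352.5, 236.9], 0.56), ([333.1, 228.6], 0.26), ([193.6, 192.9], 0.22), ([357.8, 202.9], 0.88), ([242.6, 182.8], 0.34), ([200.5, 212.4], 0.59), ([221.0, 253.4], 0.18), ([312.1, 242.1], 0.66), ([202.5, 259.6], 0.59)]
[[ 1.     -0.     -0.004 ]
 [-0.     -1.      0.0003]
 [-0.004  -0.0003 -1.    ]]
```

View pics/w3b.png

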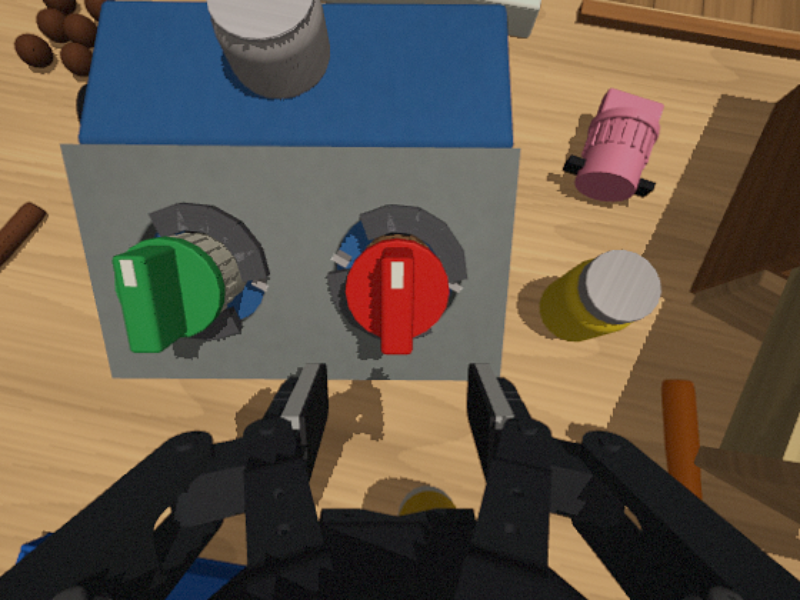

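The wrist picture shows the red bar centred between the fingers at (397,300) in the 800x600 frame. The red cap, the lips and the lug at (342,257) confirm this is the locked red filter, with the green one at (175,290) to the left.

Request:
apply_moves:
  fingers: [0.6,0.6,0.6,0.6,0.6,0.6,0,0,0,0,0,0]
  travel:
    - [0.04,0,0.6]
    - [0,0,0.6]
    - [0,0,0.6]
    - [0,0,0.16]
    - [0,0,0.16]
    - [0,0,0]
    - [0,0,0]
    - [0,0,0]
    - [0,0,0]
    - [0,0,0]
    - [0,0,0]
    - [0,0,0]
  rotation:
    - [0,0,0]
    - [0,0,0]
    - [0,0,0]
    - [0,0,0]
    - [0,0,0]
    - [0,0,0]
    - [0,0,0]
    - [0,0,0]
    - [0,0,0]
    - [0,0,0]
    - [0,0,0]
    - [0,0,0]
  newtons: 60

```text
time: 11.15
tool_pos: [0.5691, 0.1247, 0.1584]
tcp_rot: [-2.967, -0.313, -0.793]
wrist_force: [-4.8, -0.6, 6.1]
width: 0.202
grip_force: 59.9
```

Request:
apply_moves:
  fingers: [0,0,0,0,0,0,0,0,0,0,0,0]
  travel:
    - [0,0,0]
    - [0,0,0]
    - [0,0,0]
    - [0,0,0]
    - [0,0,0]
    - [0,0,0]
    - [0,0,0]
    - [0,0,0]
    - [0,0,0]
    - [0,0,0]
    - [0,0,0]
    - [0,0,0]
  rotation:
    - [0,0,-1]
    - [0,0,-1]
    - [0,0,-1]
    - [0,0,-1]
    - [0,0,-1]
    - [0,0,-1]
    - [0,0,-1]
    - [0,0,-1]
    - [0,0,-1]
    - [0,0,-0.9]
    - [0,0,0]
    - [0,0,0]

```text
time: 12.35
tool_pos: [0.5691, 0.1241, 0.1583]
tcp_rot: [2.313, 1.664, 0.697]
wrist_force: [-4.7, -3.8, 6.8]
width: 0.206
grip_force: 60.0
```

```bash
python3 -c "
from h import *
s=read_state(); Rm=R.from_rotvec(s['tcp_rot']).as_matrix()
print(s['tool_pos'],(s['tool_pos']-SR)@np.c_[hx,hy,hz],s['wrist_force']@np.c_[hx,hy,hz],s['torque'],s['width'],Rm.T@np.c_[hx,hy,hz],np.degrees(np.arccos(abs(Rm[:,1]@hy))))"
```

```text
[0.56906158 0.12409037 0.15832769] [ 0.00096928 -0.00212811  0.07198755] [-1.26497691 -2.72857563  8.61682158] [-0.71253389  0.30638377 -0.3904075 ] 0.2058794583453589 [[ 5.08541603e-01  8.61036423e-01 -1.31015564e-03]
 [ 8.61036101e-01 -5.08542899e-01 -9.76282680e-04]
 [-1.50688529e-03 -6.31610940e-04 -9.99998665e-01]] 59.43317838078383
```

Turned 59.4° with low forces. Now a slow first lift along the axis.

Request:
apply_moves:
  fingers: [0,0,0,0,0,0]
  travel:
    - [0,0,-0.1]
    - [0,0,-0.15]
    - [0,0,-0.15]
    - [0,0,-0.2]
    - [0,0,-0.2]
    - [0,0,0]
  rotation:
    - [0,0,0]
    - [0,0,0]
    - [0,0,0]
    - [0,0,0]
    - [0,0,0]
    - [0,0,0]

```text
time: 12.95
tool_pos: [0.5495, 0.1205, 0.1937]
tcp_rot: [2.313, 1.664, 0.699]
wrist_force: [1.0, 0.7, -0.8]
width: 0.2
grip_force: 58.9
```

Request:
apply_moves:
  fingers: [0,0,0,0,0]
  travel:
    - [0,0,-0.4]
    - [0,0,-0.6]
    - [0,0,-0.6]
    - [0,0,-0.5]
    - [0,0,0]
  rotation:
    - [0,0,0]
    - [0,0,0]
    - [0,0,0]
    - [0,0,0]
    - [0,0,0]

```text
time: 13.45
tool_pos: [0.4993, 0.1097, 0.2875]
tcp_rot: [2.31, 1.661, 0.705]
wrist_force: [-0.7, 0.3, -0.6]
width: 0.202
grip_force: 59.0
```

```bash
python3 -c "
from h import *
s=read_state(); print(s['tool_pos'],s['wrist_force'],s['width'])
plan([.548,-.2145,.335],frame([0,0,-1],Y(-.31)),n=14)
c=cam('wrist'); save(c,'pics/w4.png')"
```

```text
[0.49934519 0.10969731 0.28754817] [-0.74300224  0.27364025 -0.57229128] 0.20219220705422714
n 14 travel [-0.408, 0.228, -0.074] rot [0.311, -0.181, -0.009]
```

View pics/w4.png

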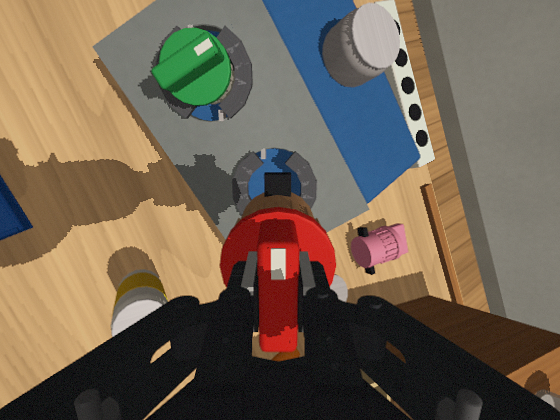

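The filter is out and held in the fingers at (278,290), and its socket is empty at (275,185). Now to carry it upright to above the bay.

Request:
apply_moves:
  fingers: [0,0,0,0,0,0,0,0,0,0,0,0]
  travel:
    - [-0.41,0.23,-0.074]
    - [-0.41,0.23,-0.074]
    - [-0.41,0.23,-0.074]
    - [-0.41,0.23,-0.074]
    - [-0.41,0.23,-0.074]
    - [-0.41,0.23,-0.074]
    - [-0.41,0.23,-0.074]
    - [-0.41,0.23,-0.074]
    - [-0.41,0.23,-0.074]
    - [-0.41,0.23,-0.074]
    - [-0.41,0.23,-0.074]
    - [-0.41,0.23,-0.074]
  rotation:
    - [0.311,-0.181,-0.009]
    - [0.311,-0.181,-0.009]
    - [0.311,-0.181,-0.009]
    - [0.311,-0.181,-0.009]
    - [0.311,-0.181,-0.009]
    - [0.311,-0.181,-0.009]
    - [0.311,-0.181,-0.009]
    - [0.311,-0.181,-0.009]
    - [0.311,-0.181,-0.009]
    - [0.311,-0.181,-0.009]
    - [0.311,-0.181,-0.009]
    - [0.311,-0.181,-0.009]

```text
time: 14.7
tool_pos: [0.5393, -0.1712, 0.32]
tcp_rot: [2.52, 1.834, 0.093]
wrist_force: [0.5, 0.0, -1.4]
width: 0.202
grip_force: 59.1
```

Request:
apply_moves:
  fingers: [0,0,0,0,0]
  travel:
    - [-0.41,0.23,-0.074]
    - [-0.41,0.23,-0.074]
    - [0,0,0]
    - [0,0,0]
    - [0,0,0]
  rotation:
    - [0.311,-0.181,-0.009]
    - [0.311,-0.181,-0.009]
    - [0,0,0]
    - [0,0,0]
    - [0,0,0]

```text
time: 15.2
tool_pos: [0.5478, -0.2156, 0.3283]
tcp_rot: [-2.533, -1.848, 0.011]
wrist_force: [-1.2, 0.2, -1.6]
width: 0.204
grip_force: 59.3
```

```bash
cat > d5.py <<'E'
from h import *
np.set_printoptions(precision=4,suppress=True)
s=read_state(); print(s['tool_pos'],s['tcp_rot'],s['wrist_force'],s['width'],s['time'])
c=cam('wrist'); t=cam('top'); sc=cam('scene')
w=cv2.resize(c['image'],(560,420)); im=np.vstack([np.hstack([cv2.resize(c['image'],(400,300)),cv2.resize(t['image'][120:270,300:500],(400,300))]),np.hstack([cv2.resize(sc['image'][150:300,120:320],(400,300)),np.zeros((300,400,3),np.uint8)])])
cv2.imwrite('pics/w5.png',im[:,:,::-1])
for n in('top','scene'): print([(d['location'],round(d['p'],2)) for k in('drawer_handle','drawer_bay','used_filter_grip') for d in tip_of(n,k)])
print('handle',proj(t,(.441,-.18,.192)),'bay',proj(t,(.548,-.2145,.098)))
plan([.548,-.2145,.19],frame([0,0,-1],Y(-.31)))
E
python3 d5.py
```

```text
[ 0.5478 -0.2156  0.3283] [-2.5333 -1.8484  0.0113] [-1.2423  0.1712 -1.5942] 0.20357277158560536 15.2
[([352.6, 237.6], 0.63), ([359.0, 201.3], 0.79), ([379.5, 226.4], 0.78), ([306.1, 118.3], 0.64), ([379.4, 188.6], 0.53)]
[([200.0, 213.7], 0.83), ([200.3, 260.8], 0.96), ([309.1, 242.6], 0.73), ([186.7, 204.1], 0.69), ([277.2, 331.0], 0.69), ([177.0, 261.6], 0.57)]
handle [354.4944 236.8427] bay [359.9429 203.1616]
n 4 travel [0.009, -0.0, 0.701] rot [-0.014, 0.008, -0.0]
```

View pics/w5.png

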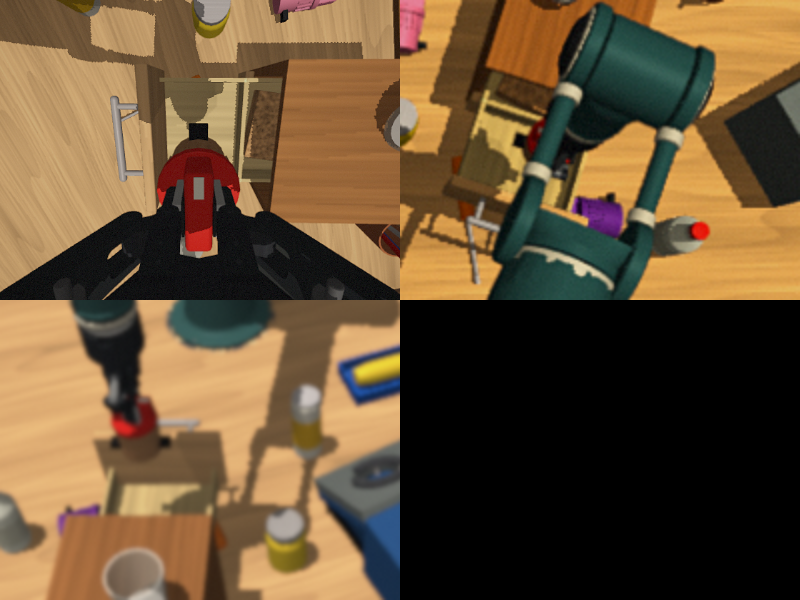

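The drawer stands open with its front bay directly under the upright filter, and the handle and bay pixels agree with the computed pose to about 2 px. Lowering.

Request:
apply_moves:
  fingers: [0,0,0,0,0,0,0,0]
  travel:
    - [0,0.02,0.4]
    - [0,0,0.6]
    - [0,0,0.6]
    - [0,0,0.6]
    - [0,0,0.5]
    - [0,0,0.2]
    - [0,0,0.04]
    - [0,0,0]
  rotation:
    - [-0.05,0.03,0]
    - [0,0,0]
    - [0,0,0]
    - [0,0,0]
    - [0,0,0]
    - [0,0,0]
    - [0,0,0]
    - [0,0,0]

```text
time: 16.45
tool_pos: [0.5494, -0.2168, 0.1839]
tcp_rot: [2.538, 1.851, -0.0]
wrist_force: [0.2, 0.3, -1.7]
width: 0.201
grip_force: 59.2
```

Request:
apply_moves:
  fingers: [0,0,0,0]
  travel:
    - [0,0,0.04]
    - [0,0,0.04]
    - [0,0,0]
    - [0,0,0]
  rotation:
    - [0,0,0]
    - [0,0,0]
    - [0,0,0]
    - [0,0,0]

```text
time: 16.85
tool_pos: [0.549, -0.2167, 0.1795]
tcp_rot: [-2.538, -1.851, 0.001]
wrist_force: [0.5, -0.2, -1.5]
width: 0.197
grip_force: 59.2
```

Request:
apply_moves:
  fingers: [0,0,0,0,0]
  travel:
    - [0,0,0.04]
    - [0,0,0.04]
    - [0,0,0.04]
    - [0,0,0]
    - [0,0,0]
  rotation:
    - [0,0,0]
    - [0,0,0]
    - [0,0,0]
    - [0,0,0]
    - [0,0,0]

```text
time: 17.35
tool_pos: [0.5486, -0.2165, 0.1728]
tcp_rot: [-2.537, -1.851, 0.002]
wrist_force: [0.2, -0.1, -1.8]
width: 0.2
grip_force: 59.2
```

Request:
apply_moves:
  fingers: [0,0,0,0]
  travel:
    - [0,0,0.03]
    - [0,0,0.03]
    - [0,0,0]
    - [0,0,0]
  rotation:
    - [0,0,0]
    - [0,0,0]
    - [0,0,0]
    - [0,0,0]

```text
time: 17.75
tool_pos: [0.5487, -0.2166, 0.1699]
tcp_rot: [-2.537, -1.851, 0.002]
wrist_force: [1.2, -1.0, -1.2]
width: 0.203
grip_force: 59.2
```

Request:
apply_moves:
  fingers: [0,0,0,0]
  travel:
    - [0,0,0.03]
    - [0,0,0.03]
    - [0,0,0]
    - [0,0,0]
  rotation:
    - [0,0,0]
    - [0,0,0]
    - [0,0,0]
    - [0,0,0]

```text
time: 18.15
tool_pos: [0.5487, -0.2165, 0.1669]
tcp_rot: [-2.537, -1.851, 0.002]
wrist_force: [-0.2, -0.1, -0.9]
width: 0.2
grip_force: 59.2
```

Request:
apply_moves:
  fingers: [0,0,0,0]
  travel:
    - [0,0,0.03]
    - [0,0,0.03]
    - [0,0,0]
    - [0,0,0]
  rotation:
    - [0,0,0]
    - [0,0,0]
    - [0,0,0]
    - [0,0,0]

```text
time: 18.55
tool_pos: [0.5495, -0.2168, 0.1651]
tcp_rot: [2.538, 1.851, 0.0]
wrist_force: [-1.9, 0.2, 4.0]
width: 0.201
grip_force: 60.2
```

Request:
apply_moves:
  fingers: [0.25,0.32,0.4,0.4,0.4]
  travel:
    - [0,0,0]
    - [0,0,0]
    - [0,0,0]
    - [0,0,0]
    - [0,0,0]
  rotation:
    - [0,0,0]
    - [0,0,0]
    - [0,0,0]
    - [0,0,0]
    - [0,0,0]

```text
time: 19.05
tool_pos: [0.5486, -0.2165, 0.1637]
tcp_rot: [-2.537, -1.851, 0.002]
wrist_force: [-0.1, 0.0, -0.7]
width: 0.401
grip_force: 0.0
```

Request:
apply_moves:
  fingers: [0.4,0.4,0.4,0.4,0.4,0.4,0.4]
  travel:
    - [0,0,-0.2]
    - [0,0,-0.4]
    - [0,0,-0.6]
    - [0,0,-0.8]
    - [0,0,-0.8]
    - [0,0,-0.6]
    - [0,0,0]
  rotation:
    - [0,0,0]
    - [0,0,0]
    - [0,0,0]
    - [0,0,0]
    - [0,0,0]
    - [0,0,0]
    - [0,0,0]

```text
time: 19.75
tool_pos: [0.5516, -0.2177, 0.3417]
tcp_rot: [2.531, 1.846, 0.008]
wrist_force: [0.2, 0.3, 0.9]
width: 0.401
grip_force: 0.0
```

```bash
cat > d6.py <<'E'
from h import *
np.set_printoptions(precision=4,suppress=True)
c=cam('wrist'); s=read_state(); print(s['tool_pos'],s['time'],s['width'])
cv2.imwrite('pics/w6.png',c['image'][:,:,::-1])
B=np.array([.548,-.2145,.098])
print([(d['location'],round(d['p'],2)) for d in tip_of('wrist','used_filter_grip')],proj(c,B+[0,0,.084]))
print('handle',proj(c,(.441,-.18,.192)))
a=plan([.441,-.18,.30],frame([0,0,-1],Y(-.31)))
plan([.441,-.18,.172],a[1],*a)
E
python3 d6.py
```

```text
[ 0.5505 -0.2172  0.3384] 19.8 0.40114750349474604
[([272.9, 196.8], 0.58)] [271.65   191.8519]
handle [160.264  194.2365]
n 3 travel [0.013, -0.764, 0.237] rot [0.005, 0.001, -0.001]
n 3 travel [0.0, 0.0, 0.853] rot [0.0, 0.0, 0.0]
```

View pics/w6.png

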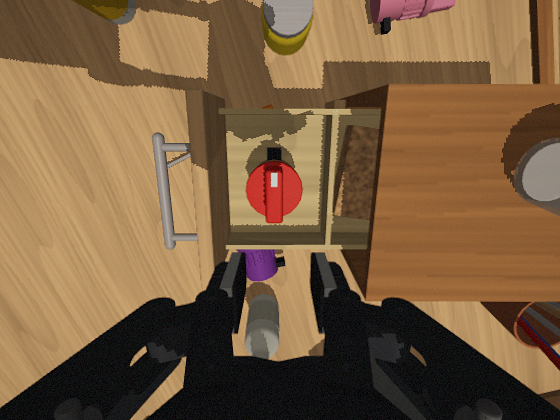

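The filter stands upright in the middle of the bay at (274,190), and the handle is at (164,192). Now to regrip the handle and push the drawer shut.

Request:
apply_moves:
  fingers: [0.36,0.36,0.36,0.36,0.36,0.36,0.36,0.36,0,0,0,0]
  travel:
    - [0.01,-0.75,0.24]
    - [0.01,-0.75,0.24]
    - [0.01,-0.75,0.24]
    - [0,0,0]
    - [0,0,0.85]
    - [0,0,0.85]
    - [0,0,0.85]
    - [0,0,0]
    - [0,0,0]
    - [0,0,0]
    - [0,0,0]
    - [0,0,0]
  rotation:
    - [0,0,0]
    - [0,0,0]
    - [0,0,0]
    - [0,0,0]
    - [0,0,0]
    - [0,0,0]
    - [0,0,0]
    - [0,0,0]
    - [0,0,0]
    - [0,0,0]
    - [0,0,0]
    - [0,0,0]
  newtons: 40

```text
time: 21.05
tool_pos: [0.442, -0.1807, 0.1703]
tcp_rot: [-2.537, -1.851, 0.002]
wrist_force: [2.1, -1.0, -0.9]
width: 0.114
grip_force: 38.9
```

Request:
apply_moves:
  fingers: [0,0,0,0,0,0,0,0,0,0,0,0]
  travel:
    - [0,0.1,0]
    - [0,0.2,0]
    - [0,0.3,0]
    - [0,0.35,0]
    - [0,0.35,0]
    - [0,0.35,0]
    - [0,0.35,0]
    - [0,0.35,0]
    - [0,0.3,0]
    - [0,0.2,0]
    - [0,0.15,0]
    - [0,0.05,0]
  rotation:
    - [0,0,0]
    - [0,0,0]
    - [0,0,0]
    - [0,0,0]
    - [0,0,0]
    - [0,0,0]
    - [0,0,0]
    - [0,0,0]
    - [0,0,0]
    - [0,0,0]
    - [0,0,0]
    - [0,0,0]

```text
time: 22.25
tool_pos: [0.588, -0.2282, 0.1703]
tcp_rot: [-2.538, -1.851, 0.002]
wrist_force: [-2.4, -2.9, 2.8]
width: 0.113
grip_force: 39.5
```

Request:
apply_moves:
  fingers: [0,0,0,0,0]
  travel:
    - [0,0.06,0]
    - [0,0.06,0]
    - [0,0.04,0]
    - [0,0,0]
    - [0,0,0]
  rotation:
    - [0,0,0]
    - [0,0,0]
    - [0,0,0]
    - [0,0,0]
    - [0,0,0]

```text
time: 22.75
tool_pos: [0.5886, -0.2284, 0.1702]
tcp_rot: [-2.529, -1.845, 0.015]
wrist_force: [-20.3, 1.6, 11.5]
width: 0.11
grip_force: 40.8
```

Request:
apply_moves:
  fingers: [0,0.34,0.34,0.34,0.34,0.34,0.34,0.34,0.34]
  travel:
    - [0,-0.12,0]
    - [0,0,0]
    - [0,0,0]
    - [0,0,0]
    - [0,0,-0.3]
    - [0,0,-0.6]
    - [0,0,-0.8]
    - [0,0,-0.8]
    - [0,0,0]
  rotation:
    - [0,0,0]
    - [0,0,0]
    - [0,0,0]
    - [0,0,0]
    - [0,0,0]
    - [0,0,0]
    - [0,0,0]
    - [0,0,0]
    - [0,0,0]

```text
time: 23.65
tool_pos: [0.5938, -0.2288, 0.3044]
tcp_rot: [2.529, 1.846, 0.012]
wrist_force: [0.4, 0.3, 1.0]
width: 0.34
grip_force: 0.0
```

```bash
cat > d7.py <<'E'
from h import *
np.set_printoptions(precision=4,suppress=True)
s=read_state(); print(s['tool_pos'],s['wrist_force'],s['time'])
c=cam('wrist'); t=cam('top'); sc=cam('scene')
im=np.vstack([np.hstack([cv2.resize(c['image'],(400,300)),cv2.resize(t['image'][100:310,100:450],(400,300))]),np.hstack([cv2.resize(sc['image'][150:300,100:300],(400,300)),cv2.resize(sc['image'],(400,300))])])
cv2.imwrite('pics/w7.png',im[:,:,::-1])
print([(d['location'],round(d['p'],2)) for d in tip_of('wrist','drawer_handle')],proj(c,(.5886,-.2284,.192)))
E
python3 d7.py
```

```text
[ 0.5938 -0.2288  0.3044] [0.419  0.3078 0.9712] 23.65
[([270.7, 210.1], 0.92)] [270.0043 208.0573]
```

View pics/w7.png

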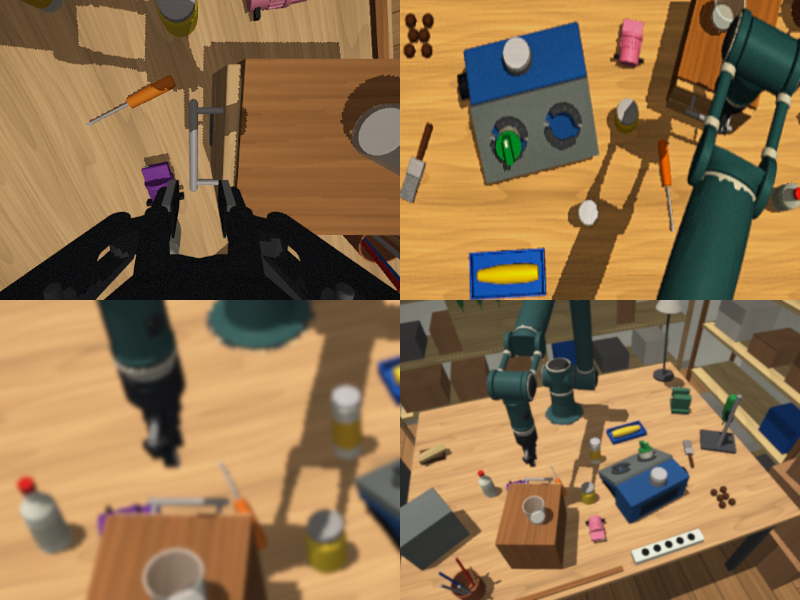

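The drawer is shut, with the handle matching the hard-stop position. The green filter is in place, the bystanders are unmoved and the gripper is clear.

```bash
python3 -c "
from workcell import *
print(finish_job())"
```

```text
the job is handed in; nothing more can be done
None
```

The job is handed in: the red-capped filter was standing upright in the drawer's front bay when I let go, the drawer was pushed to its stop, and the green filter and other items show no movement; the hand-in returned no verdict.

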